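# Bring a pendulum angle gauge to its mark on a domed setting stud

## Robot

A 6-joint arm with a two-finger parallel gripper is mounted at the origin on a cart in front of the work surface, level with it; the furniture and walls round the work are solid. World frame = base frame: x ahead of the robot, y to its left, z up, the work surface at z = 0. Lengths are in mm, angles in rad, forces in N, time in s.
With the tool pointing down it reaches from about 275 to 1000 mm from the base axis. Payload 8.4 kg.
Tool frame: the origin (TCP) lies between the finger pads; the fingertips stand 22 mm ahead of it and the grasp point (between the pads) lies 3 mm ahead of it (r.nose_length is the z of the fingertips in the tool frame, in mm); z points along the fingers, y is the line along which they close (so a half turn about z gives the same grasp; the last joint's range is limited). The gripper opens to 85 mm and grips with 20 to 120 N. Pads are 22 mm wide; open, the fingers measure 114 mm over their backs; the gripper's body (76 mm by 85 mm) begins 54 mm behind the grasp point. The pads swing forward as they close: fully open they stand 13 mm farther back than shut.
Start: joints at [1.282, 0.353, 1.633, -0, 1.155, -0.002], TCP at [176.801, 599.474, 253.281] pointing down, gripper open.
Joint ranges: [-2.63, 2.63], [-0.92, 2.1], [0.06, 2.66], [-1.3, 4.44], [0, 2.69], [-3.02, 3.02]. Speed limits (rad/s): [2.22, 2.22, 2.79, 3.14, 3.14, 3.14].

## Interface

Orientations are given as [roll, pitch, yaw] about the fixed x, y, z axes, in that order (R = Rz(yaw) Ry(pitch) Rx(roll)).
In Python, from rig import r, vision, readout gives the robot as it stands (r), with the cameras (vision) and the readings (readout).
- The arm moves only by the shell command python3 steer.py [FORCE], which reads ROWS from standard input. ROWS is 1 to 5 rows, parted by semicolons, with the numbers parted by commas; each row has 7 numbers: a rotation vector rx, ry, rz in fractions of the full range, 1 being 2 pi rad, then dx, dy, dz in shares of 800 mm (1.0 is 800 mm), then the opening from 0.0 (shut) to 1.0 (fully open); each row shifts and turns the commanded pose from where the row before left it, along the tool's axes as they then stand; what a row does not reach is not made up. A row lasts 1/12 s, in which the tool goes at most 41.7 mm and 0.125 rad, less where a joint would pass 70% of its speed; a pose out of reach is approached as far as the arm can. The fingers move at their own pace and stop on an object; FORCE is the grip in N (left out, the last holds). Time passes only in rows, so rows that do not move let the fingers close. It prints the time, the measured TCP pose, the force, the opening and the grip force at its end. Input that does not fit is refused with a message, and nothing moves.
- readout.sense(): the state, without advancing time (a new reading comes with each control period).
- vision.grab_frame(name): name is "scene" or "top" or "wrist"; returns the picture (480x640x3 uint8, red, green, blue); there is no depth.
- vision.camera_params(name): a dict with "fx", "fy", "cx", "cy" (pixels), "dist_coeffs" ([k1, k2, p1, p2, k3] as OpenCV has them; the pictures are not rectified), "rvec" (rotation vector, rad) and "tvec" (3), from world to camera coordinates, as OpenCV has them. Camera axes: x right, y down, z forward; pixel columns grow to the right and rows downward; lengths in mm; the calibration is good to about 2 mm. A picture is of the moment at which its call begins: read the wrist's pose just before it. camera_params takes no time and is no camera call; for the wrist camera it gives the pose at the moment of the call.
- r.sign_off(): hands the job in; it is judged then, once.
The state is a dict: "clock": time; "qpos": joint angles; "qvel": joint speeds; "joint_efforts": joint torques, N m; "eef_pos": TCP position; "tcp_rot": TCP orientation; "contact_force": force on the tool from outside, world axes, zero at the start; "wrist_torque": the same for the moment, N m; "opening": opening from 0.0 (shut) to 1.0 (fully open); "grasp_force": force on a finger pad.
Only numpy, scipy, OpenCV 4.12 (cv2) and the standard library are available. Lean on these libraries where they do the work, as an engineer would, in place of code of your own. Each camera call takes 0.05 s, during which the arm holds its last target. There are 200 camera calls.

## Task

First push the dome-headed stud down into its setting block with the closed fingers until it is fully home. Then pick up the pendulum angle gauge by its grip tab, stand it upright with its sole on the dome of the stud, and rock it over sideways on the dome until its swinging pointer settles on the index mark; finish while still holding it there, at rest, with its sole resting firmly on the dome. Leave the other things on the bench where they stand.

Things in the scene. Friction and masses are not known exactly. Their poses are not given: they have to be found in the camera images.
- block: Setting block, fixed to the bench: aluminium, 76 x 64 mm, top face 40 mm above the bench, with a dark bush ring (radius 22 mm, top at 44 mm) from which the stud rises. Origin at the centre of its underside, z up. It and the gauge swap places from start to start.
- stud: Steel stud that slides upright in the block, headed by a half ball (dome) of radius 14 mm, with a flange (radius 19 mm) below it. Its origin is level with the bench when it is fully home (flange on the bush ring) and 5 to 10 mm higher at the start. It goes straight down against a steady friction of about 5 N to a rigid stop, and stays where it is left.
- stud_top (a point): Topmost point of the stud's dome, 14 mm above the centre of the ball: 74 mm above the bench when fully home, 79 to 84 mm at the start. The dome gives the gauge no level seat: the gauge must be held on it.
- gauge: Pendulum angle gauge, loose, 0.14 to 0.28 kg, upright on the bench at the start, 133 mm tall. Sole bar 26 (x) x 66 (y) x 10 mm; on it a round dial housing, radius 42 mm, 14 mm thick (x), centre at z = 52 mm; grip tab on top. Origin at the centre of the sole's underside; z up along the tab, -x out of the white dial face (roughly to the robot at the start), y in the dial's plane.
- grip_tab (a point): Middle of the gauge's ribbed grip tab (14 mm thick along the gauge's x, 24 mm wide along y, 94 to 133 mm above the sole), 118 mm above the sole on the gauge's z axis.
- pointer (a joint): Angle of the gauge's pendulum pointer about the gauge's x axis through the dial centre, rad: 0 when it points at the sole. It swings freely, hangs plumb and settles within about a second; positive = towards the gauge's +y (left as one looks at the dial face).
- pointer_tip (a point): Tip of the pointer, 32 mm from the dial's centre, 10.5 mm in front of the gauge's mid plane.
- mark (a point): Where the pointer tip must come: 32 mm from the dial's centre, at the inner end of the index mark, a black bar 6 mm wide on the dial's lower rim, fixed on the dial for the run at 0.25 to 0.45 rad from the sole direction towards the gauge's +y. The tip stands on it when the top of the gauge leans by that angle towards the gauge's +y.
- septa_jar: Bystander: small round jar with a white lid, 46 mm wide, 36 mm tall. Origin at the centre of its underside.
- label_tape: Bystander: roll of white tape lying flat, 66 mm wide, 18 mm tall. Origin at the centre of its underside.
- vial_a: Bystander: upright capped vial, 28 mm wide, 96 mm tall. Origin at the centre of its underside.
- beaker: Bystander: clear beaker, 45 mm wide, 59 mm tall. Origin at the centre of its underside.

How it is judged (in metres and radians):
On the way, in this order (a step that is already met when the one before it is completed fails the run):
1. the stud is pressed fully home by the fingers (z of stud_top in the frame of block below 0.0755 m and contact force between the fingers and stud above 0.5 N), for 0.1 s.
2. the held gauge stands upright with its sole on the dome (contact force between gauge and stud above 0.5 N and contact force between the fingers and gauge above 1 N and y of stud_top in the frame of gauge between -0.033 and 0.033 m and x of stud_top in the frame of gauge between -0.013 and 0.013 m and z of stud_top in the frame of gauge between -0.008 and 0.004 m and angle between gauge's own z axis and vertical below 0.14 rad), for 0.2 s.
At the end, for the whole second after the job is handed in: The gauge is still gripped (over 1 N) with the underside of its sole resting on the stud's dome (over 0.5 N, the dome's top under the sole), the pointer at rest with its tip within 3 mm of the mark point, the gauge still, the stud within 2 mm of fully home (contact force between gauge and stud above 0.5 N and contact force between the fingers and gauge above 1 N and y of stud_top in the frame of gauge between -0.033 and 0.033 m and x of stud_top in the frame of gauge between -0.013 and 0.013 m and z of stud_top in the frame of gauge between -0.008 and 0.004 m and distance between pointer_tip and mark below 0.003 m and z of stud_top in the frame of block below 0.076 m and linear speed of gauge below 0.01 m/s and velocity of joint pointer between -0.3 and 0.3 rad/s); the arm keeps its last pose, push and grip.
It fails at once if one of the other things is moved by more than 30 mm (distance of any of septa_jar, label_tape, vial_a, beaker from where it was at the start of the episode above 0.03 m).
It also fails if it takes over 48 s, if anything falls off the work surface, if the arm or the gripper's body presses on something with over 40 N, if the wrist force passes 120 N, or if a joint passes its speed limit or range.

## Working session

There is one attempt and no reset: what is moved stays moved. The work goes in short steps, Python scripts to look and compute and a shell command to move; the robot and the scene stay as the last step left them, time stands still between calls to the robot, and variables do not carry over. Pictures are saved under pics/ and viewed, at most 10 in all, crops included, and the job is handed in when it is done.

```bash
ls; mkdir -p pics
python3 - <<'E'
from rig import r, vision, readout
import cv2
for n in ("scene","top"):
    cv2.imwrite(f"pics/{n}0.png",vision.grab_frame(n)[:,:,::-1])
    print(n,vision.camera_params(n))
s=readout.sense();print(s)
E
```

```text
pics
rig.py
steer.py
scene {'fx': 524.7222813076145, 'fy': 524.7222813076145, 'cx': 321.5009992473207, 'cy': 240.39080465340356, 'dist_coeffs': array([-0.07727922,  0.        ,  0.        ,  0.        ,  0.        ]), 'rvec': array([ 2.26451374, -0.49523417,  0.22078887]), 'tvec': array([-284.84092011,  445.19554229,  509.04750281])}
top {'fx': 490.9102093586811, 'fy': 490.9102093586811, 'cx': 320.17424795026005, 'cy': 230.5383443905135, 'dist_coeffs': array([0.03006706, 0.        , 0.        , 0.        , 0.        ]), 'rvec': array([ 2.10283904, -2.11916793,  0.21822373]), 'tvec': array([374.54040259, 481.62026397, 832.50979461])}
{'clock': 0.1, 'qpos': array([ 1.28160704e+00,  3.53602269e-01,  1.63408174e+00, -1.05827776e-05,
        1.15518256e+00, -2.43553717e-03]), 'qvel': array([ 3.63673258e-04, -2.18224371e-03, -2.34678064e-03, -9.73686525e-04,
        1.82923814e-03, -9.18438251e-05]), 'joint_efforts': array([ 7.02442503e-04, -6.06352186e+01, -3.42821789e+01,  1.53764649e-04,
        3.85260122e-03,  2.21596633e-05]), 'eef_pos': array([176.68293371, 599.08117788, 252.6127229 ]), 'tcp_rot': array([-3.14031872e+00,  6.57370182e-06,  2.85484319e+00]), 'contact_force': array([ 0.05041762, -0.61139431, -0.11438335]), 'wrist_torque': array([-0.02890816,  0.01163843,  0.03949896]), 'grasp_force': 0.0, 'opening': 1.0018247589166789}
```

View pics/scene0.png

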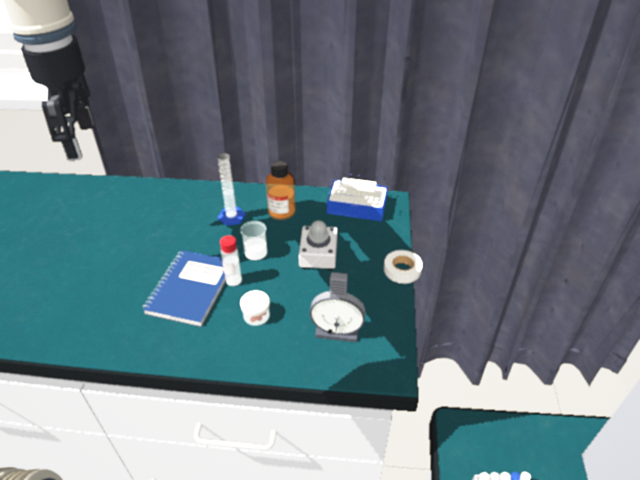

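View pics/top0.png

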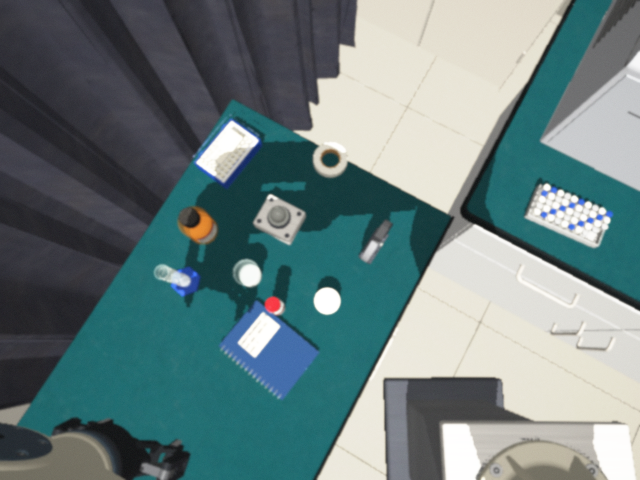

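Scene picture: stud dome near (318,228), gauge tab near (339,285), block below the dome at (318,247). Top picture: dome near (279,215), gauge at (378,240) with tab to its upper right. Next I'll enlarge both for exact pixels.

```bash
python3 - <<'E'
import cv2,numpy as np
a=cv2.imread("pics/scene0.png")[210:350,290:390]; b=cv2.imread("pics/top0.png")[190:290,240:410]
a=cv2.resize(a,None,fx=4,fy=4,interpolation=cv2.INTER_CUBIC)
b=cv2.resize(b,None,fx=2.3529,fy=2.3529*1,interpolation=cv2.INTER_CUBIC)[:, :400]
c=np.zeros((560,800,3),np.uint8);c[:,:400]=a;c[:b.shape[0],400:400+b.shape[1]]=b
for k in range(0,100,10):
    cv2.line(c,(k*4,0),(k*4,5 if k%50 else 12),(0,255,255),1)
cv2.imwrite("pics/crop0.png",c)
E
cat > h.py <<'E'
import cv2,numpy as np
from scipy.spatial.transform import Rotation as Rn
from rig import r, vision, readout
def KP(name,p=None):
    p=p or vision.camera_params(name)
    K=np.array([[p["fx"],0,p["cx"]],[0,p["fy"],p["cy"]],[0,0,1.]])
    return K,p["dist_coeffs"],p["rvec"],p["tvec"]
def ray(c,uv):
    K,d,rv,t=c; R=cv2.Rodrigues(np.array(rv))[0]
    n=cv2.undistortPoints(np.array([[uv]],float),K,d)[0,0]
    v=R.T@np.array([*n,1]); return -R.T@t, v/np.linalg.norm(v)
def onz(c,uv,z):
    o,v=ray(c,uv); return o+v*(z-o[2])/v[2]
def tri(*cu):
    A=np.zeros((3,3));b=np.zeros(3);L=[ray(c,u) for c,u in cu]
    for o,v in L:
        P=np.eye(3)-np.outer(v,v);A+=P;b+=P@o
    x=np.linalg.solve(A,b); return x,[np.linalg.norm(np.cross(x-o,v)) for o,v in L]
def px(c,X): return cv2.projectPoints(np.array(X,float).reshape(-1,1,3),c[2],c[3],c[0],c[1])[0][:,0]
def tool():
    s=readout.sense(); return s,np.array(s["eef_pos"]),Rn.from_euler("xyz",s["tcp_rot"]).as_matrix()
def delta(P,R):  # tool-frame rotvec & displacement to the pose
    s,p,R0=tool(); return Rn.from_matrix(R0.T@R).as_rotvec().round(3),(R0.T@(np.array(P)-p)).round(1)
E
```

```text
(no output)
```

View pics/crop0.png

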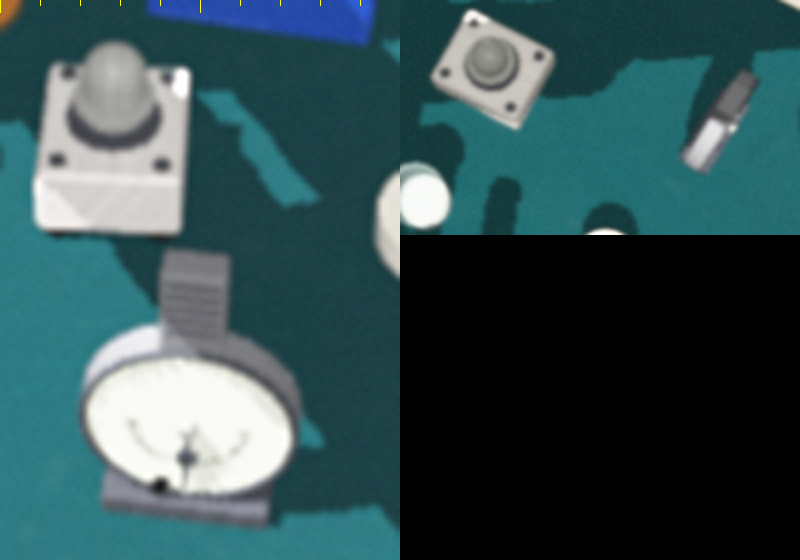

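The crop shows the ball outline centred at scene (319,230) and top (278.2,214.6). The tab's top face is near scene (339.3,277), and the sole's front lower edge runs from (315.5,336) to (357,341).

Run:
```python
from h import *
S=KP("scene");T=KP("top")
print("ball",tri((S,(319,230)),(T,(278.2,214.6))))
a=onz(S,(315.5,336.5),0);b=onz(S,(357,341),0);print("sole edge",a,b,np.linalg.norm(a-b))
y=(a-b)/np.linalg.norm(a-b);x=np.array([y[1],-y[0],0]);O=(a+b)/2+13*x
print("gauge",O,"yaw",np.arctan2(x[1],x[0]))
print("tabtop onz133",onz(S,(339.3,277),133))
print(px(T,[O,O+[0,0,133],O+42*y+[0,0,52],O-42*y+[0,0,52]]))
for n,u,z in(("jar",(327,300),36),("tape",(330,160),18),("vial",(274,305),96),("beaker",(248,272),59),("amber",(193,220),100),("cyl",(165,272),110)): print(n,onz(T,u,z).round())
K=KP("wrist");s,p,R=tool();print("cam in tool",R.T@(ray(K,(320,240))[0]-p),R.T@ray(K,(320,240))[1]);print(R.round(2), K[0][0,0])
```

```text
ball (array([512.28345589, 445.19294873,  64.43589172]), [np.float64(1.0248630360200928), np.float64(1.0248630360201154)])
sole edge [432.08543208 280.59237814   0.        ] [487.93734415 245.16930832   0.        ] 66.13796154941822
gauge [466.9741051  273.85902943   0.        ] yaw 1.0055857988082215
tabtop onz133 [465.00673153 269.20203786 133.        ]
[[371.54964616 244.7356761 ]
 [379.70409802 230.17829292]
 [362.36833798 259.29803469]
 [386.34156152 220.13964056]]
jar [361. 360.  36.]
tape [630. 351.  18.]
vial [350. 448.  96.]
beaker [410. 498.  59.]
amber [494. 587. 100.]
cyl [404. 626. 110.]
cam in tool [  84.50741285   -1.20415526 -119.64150521] [-0.3215775   0.00886679  0.94684175]
[[-0.96  0.28 -0.  ]
 [ 0.28  0.96 -0.  ]
 [-0.   -0.   -1.  ]] 338.23514191704237
```

```bash
cat >> h.py <<'E'
def down(psi,th=0): # tool down, tool y at world angle psi; then gauge lean th about tool y
    y=np.array([np.cos(psi),np.sin(psi),0]);z=np.array([0,0,-1.]);x=np.cross(y,z)
    return np.column_stack([x,y,z])@Rn.from_rotvec([0,-th,0]).as_matrix()
E
python3 -c "
from h import *
print(delta([480,350,265],down(1.006)))"
```

```text
(array([-0.001,  0.   ,  0.278]), array([-361.4, -153.1,  -12.2]))
```

Units first: shifts go in shares of 800 mm and turns go in shares of 2 pi rad. So -36 mm / 800 = -0.045, -15.3 mm / 800 = -0.0191.

```bash
echo '0,0,0,-0.045,-0.0191,-0.0015,0;0,0,0,-0.045,-0.0191,-0.0015,0;0,0,0,-0.045,-0.0191,-0.0015,0;0,0,0,-0.045,-0.0191,-0.0015,0;0,0,0,-0.045,-0.0191,-0.0015,0' | python3 steer.py; echo '0,0,0,-0.045,-0.0191,-0.0015,0;0,0,0,-0.045,-0.0191,-0.0015,0;0,0,0,-0.045,-0.0191,-0.0015,0;0,0,0,-0.045,-0.0191,-0.0015,0;0,0,0,-0.045,-0.0191,-0.0015,0' | python3 steer.py;echo '0,0,0.0159,0,0,0,0;0,0,0.0159,0,0,0,0;0,0,0.0127,0,0,0,0;0,0,0,0,0,0,0' | python3 steer.py
python3 - <<'E'
from h import *
print(delta([480,350,265],down(1.006)))
K=KP("wrist");I=vision.grab_frame("wrist");cv2.imwrite("pics/w1.png",I[:,:,::-1])
np.save("w1.npy",np.array([K[0],K[1],K[2],K[3]],dtype=object),allow_pickle=True)
print(px(K,[[512,445,64],[467,273,133],[467,273,0]]))
E
```

```text
clock: 0.52
eef_pos: [328.7, 473.7, 259.0]
tcp_rot: [-3.141, -0.0, 2.855]
contact_force: [0.5, 0.2, 1.0]
opening: 0.299
grasp_force: 0.0
clock: 0.93
eef_pos: [479.9, 349.3, 265.1]
tcp_rot: [-3.141, -0.0, 2.855]
contact_force: [1.1, 0.7, 0.2]
opening: -0.003
grasp_force: 0.0
clock: 1.27
eef_pos: [478.9, 350.4, 264.9]
tcp_rot: [-3.141, -0.0, 2.57]
contact_force: [0.4, 0.6, -0.0]
opening: -0.002
grasp_force: 0.0
(array([-0.001, -0.   , -0.006]), array([-1.1,  0.3, -0.1]))
[[420.44516998 192.36150195]
 [230.82911418 275.56038386]
 [257.83546428 228.41944262]]
```

View pics/w1.png

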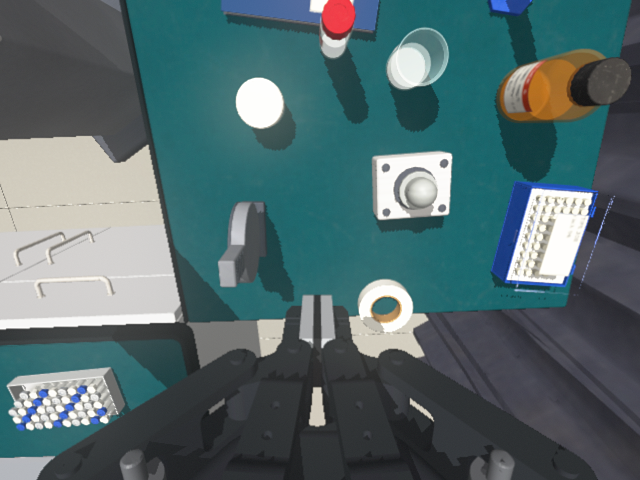

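The wrist picture shows the dome centred at about (421,192), as predicted (420,192). The tab's top face is near (230,275), and the jar, vial, beaker and tape are clear of both. I'll zoom on the tab for yaw.

Run:
```python
import cv2,numpy as np
I=cv2.imread("pics/w1.png")
c=np.hstack([cv2.resize(I[195:295,205:275],None,fx=5.6,fy=5.6,interpolation=cv2.INTER_CUBIC),cv2.resize(I[150:250,370:440],None,fx=5.6,fy=5.6,interpolation=cv2.INTER_CUBIC)])
cv2.imwrite("pics/w1c.png",c)
```

```text
(no output)
```

View pics/w1c.png

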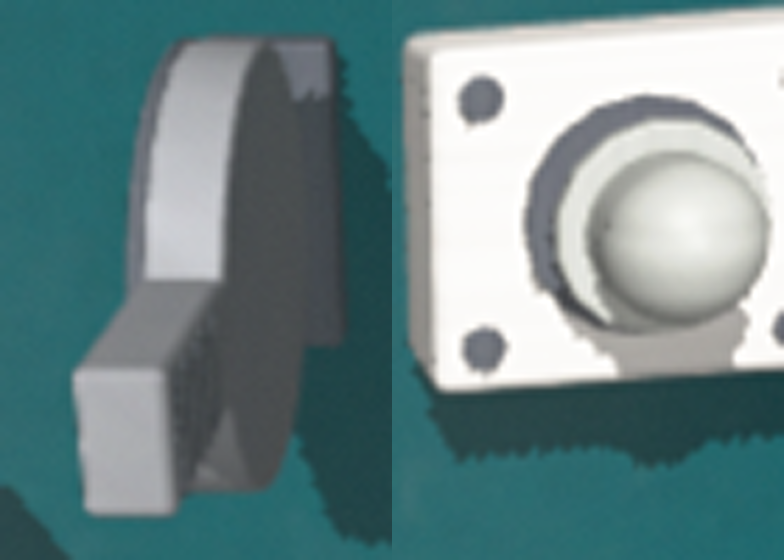

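The zoom shows the tab's top face corners at wrist pixels (218.2,261.4), (234.3,261.1), (236.8,286.4), (220.4,287.0). The ball is centred at (421.3,192.7).

Run:
```python
from h import *
S=KP("scene");T=KP("top");W=tuple(np.load("w1.npy",allow_pickle=True))
W=(W[0].astype(float),W[1].astype(float),W[2].astype(float),W[3].astype(float)) if hasattr(W[0],'astype') else W
print("ball",tri((S,(319,230)),(T,(278.2,214.6)),(W,(421.3,192.7))), tri((S,(319,230)),(W,(421.3,192.7))), onz(W,(421.3,192.7),66))
print("tab",tri((S,(339.3,277)),(W,(227.4,273.9))),onz(W,(227.4,273.9),133))
c=[onz(W,u,133) for u in((218.2,261.4),(234.3,261.1),(236.8,286.4),(220.4,287.0))]
for i,j in((2,1),(3,0),(1,0),(2,3)): d=c[i]-c[j];print(np.linalg.norm(d),np.arctan2(d[1],d[0]))
d=onz(W,(265.9,256.6),10)-onz(W,(264.8,202.1),10);print("sole",np.linalg.norm(d),np.arctan2(d[1],d[0]))
```

```text
ball (array([512.41613345, 445.33311311,  64.35153493]), [np.float64(0.9492215246542125), np.float64(1.1115271274967633), np.float64(0.23643032357638857)]) (array([513.10004861, 445.47920152,  64.1051373 ]), [np.float64(0.38627384788933883), np.float64(0.3862738478893075)]) [512.07668713 445.22254278  66.        ]
tab (array([465.20400623, 270.58168312, 131.322903  ]), [np.float64(0.5100661375106118), np.float64(0.5100661375107333)]) [464.31028641 271.5551638  133.        ]
22.52889136289355 -0.5606178655594926
22.82479453135215 -0.5882296438936375
12.974278965246805 1.019380244936625
13.609957383049778 1.040057182146274
sole 65.95603774292724 -0.6024886174556988
```

```bash
python3 -c "
from h import *
print(delta([512.4,445.3,115],down(1.0)))"
```

```text
(array([-0.001, -0.   ,  0.005]), array([ 22.3,  98.1, 149.9]))
```

In the tool's units: 38 mm / 800 = 0.0475, 32.7 mm / 800 = 0.0409.

```bash
echo '0,0,0,0.0093,0.0409,0.0088,0;0,0,0,0.0093,0.0409,0.01,0;0,0,0,0.0094,0.0409,0.01,0;0,0,0,0,0,0.0475,0;0,0,0,0,0,0.0475,0' | python3 steer.py 80; echo '0,0,0,0,0,0.0375,0;0,0,0,0,0,0.025,0;0,0,0,0,0,0,0' | python3 steer.py; python3 -c "
from h import *
print(delta([512.4,445.3,115],down(1.0)))"
```

```text
clock: 1.73
eef_pos: [513.8, 448.6, 166.7]
tcp_rot: [3.137, 0.001, 2.58]
contact_force: [-0.4, -0.1, -0.2]
opening: -0.002
grasp_force: 0.0
clock: 1.98
eef_pos: [509.9, 443.8, 110.9]
tcp_rot: [-3.134, -0.002, 2.578]
contact_force: [-0.8, -1.6, -0.2]
opening: 0.002
grasp_force: 0.0
(array([-0.008, -0.002,  0.008]), array([-1.3,  2.6, -4.1]))
```

In the tool's units: 4 mm / 800 = 0.005, 3 mm / 800 = 0.0038.

```bash
echo '0,0,0,0,0,0.005,0;0,0,0,0,0,0.005,0;0,0,0,0,0,0.0038,0;0,0,0,0,0,0.0025,0;0,0,0,0,0,0,0' | python3 steer.py;echo '0,0,0,0,0,0.0025,0;0,0,0,0,0,0.0025,0;0,0,0,0,0,0,0' | python3 steer.py
```

```text
clock: 2.4
eef_pos: [512.9, 445.8, 104.0]
tcp_rot: [3.14, 0.0, 2.575]
contact_force: [0.6, -0.1, -0.1]
opening: 0.005
grasp_force: 0.0
clock: 2.65
eef_pos: [513.1, 446.0, 99.8]
tcp_rot: [3.14, 0.0, 2.575]
contact_force: [0.8, 0.7, 2.7]
opening: 0.001
grasp_force: 1.7
```

In the tool's units: 2 mm / 800 = 0.0025, 1.5 mm / 800 = 0.0019.

```bash
echo '0,0,0,0,0,0.0025,0;0,0,0,0,0,0.0019,0;0,0,0,0,0,0,0' | python3 steer.py;echo '0,0,0,0,0,0.0013,0;0,0,0,0,0,0.0013,0;0,0,0,0,0,0,0' | python3 steer.py
```

```text
clock: 2.9
eef_pos: [513.1, 445.9, 95.9]
tcp_rot: [3.141, 0.0, 2.575]
contact_force: [0.8, 0.7, 3.3]
opening: -0.0
grasp_force: 1.9
clock: 3.15
eef_pos: [513.2, 446.1, 95.5]
tcp_rot: [3.14, 0.0, 2.575]
contact_force: [-1.7, -1.0, 16.2]
opening: -0.002
grasp_force: 8.0
```

In the tool's units: -40 mm / 800 = -0.05, -30 mm / 800 = -0.0375.

```bash
echo '0,0,0,0,0,0.0006,0;0,0,0,0,0,0,0;0,0,0,0,0,-0.0375,0;0,0,0,0,0,-0.05,0.7;0,0,0,0,0,-0.05,0.7' | python3 steer.py; python3 -c "
from h import *
print(delta([464.7,271.1,200],down(1.0)))"
```

```text
clock: 3.57
eef_pos: [511.5, 444.6, 202.7]
tcp_rot: [-3.137, -0.001, 2.575]
contact_force: [1.8, 1.7, 0.3]
opening: 0.276
grasp_force: 0.0
(array([-0.004, -0.001,  0.004]), array([ -53.7, -171.5,    3.4]))
```

In the tool's units: -34.5 mm / 800 = -0.0431, -10.7 mm / 800 = -0.0134.

```bash
echo '0,0,0,-0.0134,-0.0431,0,0.7;0,0,0,-0.0134,-0.0431,0,0.7;0,0,0,-0.0134,-0.0431,0,0.7;0,0,0,-0.0134,-0.0431,0,0.7;0,0,0,-0.0134,-0.0431,0,0.7' | python3 steer.py;echo '0,0,0,0,0,0,0.7;0,0,0,0,0,0,0.7' | python3 steer.py
python3 - <<'E'
from h import *
print(delta([464.7,271.1,121],down(1.0)))
K=KP("wrist");I=vision.grab_frame("wrist");cv2.imwrite("pics/w2.png",I[150:470,160:480,::-1].repeat(2,0)[:600].repeat(2,1))
print((px(K,[[464.7,271.1,133]])-[160,150])*2)
E
```

```text
clock: 3.98
eef_pos: [463.9, 269.6, 202.7]
tcp_rot: [-3.14, -0.001, 2.575]
contact_force: [-0.7, -0.4, 0.4]
opening: 0.699
grasp_force: 0.0
clock: 4.15
eef_pos: [464.4, 269.7, 203.0]
tcp_rot: [-3.14, -0.001, 2.573]
contact_force: [0.6, -0.0, 0.2]
opening: 0.703
grasp_force: 0.0
(array([-0.001, -0.001,  0.002]), array([ 0.4,  1.5, 82. ]))
[[322.51693513 239.73251145]]
```

View pics/w2.png

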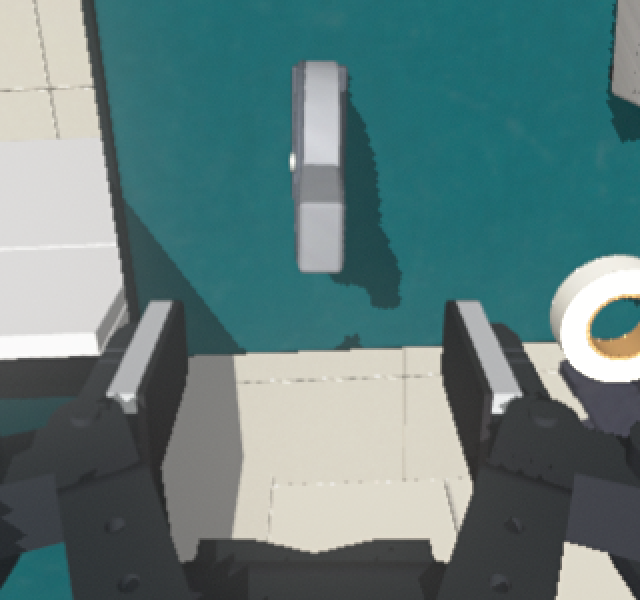

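The tab's top face is centred at picture (321.5,237.5) against the predicted (322.5,239.7), under 1 mm off and parallel to the pads. So I descend.

In the tool's units: 25 mm / 800 = 0.0313, 20 mm / 800 = 0.025.

```bash
echo '0,0,0,0.0004,0.0013,0.0313,0.7;0,0,0,0,0,0.0313,0.7;0,0,0,0,0,0.025,0.7;0,0,0,0,0,0.0144,0.7;0,0,0,0,0,0,0.7' | python3 steer.py;echo '0,0,0,0,0,0,0;0,0,0,0,0,0,0;0,0,0,0,0,0,0;0,0,0,0,0,0,0;0,0,0,0,0,0,0' | python3 steer.py 90; echo '0,0,0,0,0,0,0;0,0,0,0,0,0,0' | python3 steer.py
```

```text
clock: 4.62
eef_pos: [464.3, 272.5, 119.2]
tcp_rot: [-3.138, -0.002, 2.576]
contact_force: [-0.5, -0.7, -0.1]
opening: 0.705
grasp_force: 0.0
clock: 5.03
eef_pos: [466.0, 272.6, 123.0]
tcp_rot: [3.14, 0.001, 2.575]
contact_force: [-1.5, -0.8, 6.3]
opening: 0.149
grasp_force: 88.1
clock: 5.2
eef_pos: [466.1, 272.6, 123.1]
tcp_rot: [3.14, 0.001, 2.575]
contact_force: [-1.0, -0.8, 5.7]
opening: 0.15
grasp_force: 88.1
```

In the tool's units: -30 mm / 800 = -0.0375, -25 mm / 800 = -0.0313.

```bash
echo '0,0,0,0,0,-0.0188,0;0,0,0,0,0,-0.0375,0;0,0,0,0,0,-0.0375,0;0,0,0,0,0,-0.0313,0;0,0,0,0.0063,0.0188,-0.0063,0' | python3 steer.py;echo '0,0,0,0.0113,0.035,0,0;0,0,0,0.0113,0.035,0,0;0,0,0,0.0113,0.035,0,0;0,0,0,0.0113,0.035,0,0;0,0,0,0.01,0.035,0,0' | python3 steer.py;echo '0,0,0,0.0063,0.0188,0,0;0,0,0,0,0,0,0;0,0,0,0,0,0,0;0,0,0,0,0,0,0' | python3 steer.py
python3 - <<'E'
from h import *
print(delta([512.8,445.6,197],down(1.0)))
I=vision.grab_frame("scene");c=cv2.resize(I[150:300,270:420,::-1],None,fx=4,fy=4,interpolation=cv2.INTER_CUBIC);cv2.imwrite("pics/s2.png",c)
E
```

```text
clock: 5.62
eef_pos: [470.3, 287.0, 231.4]
tcp_rot: [3.138, 0.003, 2.574]
contact_force: [1.0, 0.0, -3.2]
opening: 0.145
grasp_force: 88.3
clock: 6.03
eef_pos: [507.3, 430.7, 227.0]
tcp_rot: [3.141, -0.0, 2.575]
contact_force: [0.2, 0.4, -2.9]
opening: 0.145
grasp_force: 88.3
clock: 6.37
eef_pos: [510.7, 444.0, 226.5]
tcp_rot: [-3.14, -0.0, 2.575]
contact_force: [0.1, 0.6, -2.2]
opening: 0.153
grasp_force: 88.4
(array([-0.001, -0.   ,  0.004]), array([-0.9,  2.5, 29.5]))
```

View pics/s2.png

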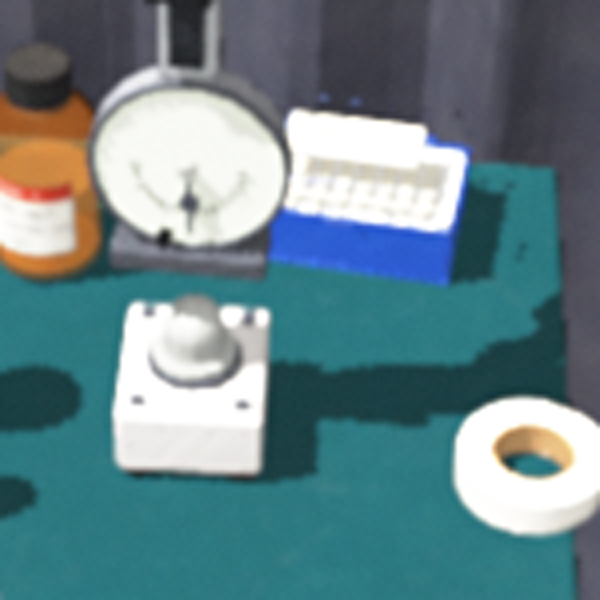

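The scene picture shows the gauge held above the dome, upright, with the pointer plumb. The mark bar is at crop (164,238), i.e. pixel (311,209.5). Next I lower it.

```bash
python3 - <<'E'
from h import *
S=KP("scene");s,p,R=tool()
x=R[:,1];z=-R[:,2];y=np.cross(z,x);O=p-z*123.1;C=O+52*z
f=lambda a,rad,d:C-d*x+rad*(np.sin(a)*y-np.cos(a)*z)
c=lambda X:((px(S,[X])[0]-[270,150])*4).round(1)
print(p,"sole front edge",c(O-13*x),"centre",c(C-7*x),"tip0",c(f(0,32,10.5)))
for a in np.arange(.2,.5,.05): print(round(a,2),c(f(a,32,7)),c(f(a,37,7)),c(f(a,42,7)))
E
echo '0,0,0,0,0.0031,0.0125,0;0,0,0,0,0,0.0125,0;0,0,0,0,0,0.0063,0;0,0,0,0,0,0.0013,0;0,0,0,0,0,0,0' | python3 steer.py
```

```text
[510.78520657 443.7733372  226.64958895] sole front edge [187.3 274.1] centre [188.8 166.8] tip0 [187.9 233.4]
0.2 [174.1 225.7] [171.8 234.7] [169.6 243.6]
0.25 [170.4 224.8] [167.6 233.6] [164.8 242.3]
0.3 [166.7 223.6] [163.4 232.3] [160.  240.8]
0.35 [163.1 222.4] [159.2 230.8] [155.3 239.2]
0.4 [159.6 221. ] [155.1 229.2] [150.7 237.4]
0.45 [156.1 219.4] [151.1 227.4] [146.2 235.4]
clock: 6.83
eef_pos: [512.2, 446.3, 199.7]
tcp_rot: [-3.14, -0.001, 2.575]
contact_force: [-0.5, 0.5, -3.2]
opening: 0.147
grasp_force: 88.5
```

In the tool's units: 1 mm / 800 = 0.0013.

```bash
echo '0,0,0,0,0,0.0013,0;0,0,0,0,0,0.0013,0;0,0,0,0,0,0,0' | python3 steer.py;echo '0,0,0,0,0,0.0013,0;0,0,0,0,0,0,0' | python3 steer.py
```

```text
clock: 7.08
eef_pos: [512.6, 447.0, 198.9]
tcp_rot: [3.141, 0.0, 2.575]
contact_force: [0.2, 1.0, -4.2]
opening: 0.147
grasp_force: 88.5
clock: 7.25
eef_pos: [512.5, 446.9, 197.8]
tcp_rot: [3.141, 0.0, 2.575]
contact_force: [-0.0, -1.0, -3.0]
opening: 0.149
grasp_force: 88.5
```

In the tool's units: 0.7 mm / 800 = 0.0009.

```bash
echo '0,0,0,0,0,0.0009,0;0,0,0,0,0,0,0' | python3 steer.py;echo '0,0,0,0,0,0.0009,0;0,0,0,0,0,0,0' | python3 steer.py; echo '0,0,0,0,0,0.0006,0;0,0,0,0,0,0,0' | python3 steer.py
```

```text
clock: 7.42
eef_pos: [512.5, 446.9, 197.0]
tcp_rot: [-3.142, 0.0, 2.575]
contact_force: [0.2, 0.3, -2.8]
opening: 0.148
grasp_force: 88.5
clock: 7.58
eef_pos: [512.7, 447.0, 196.8]
tcp_rot: [3.141, 0.0, 2.575]
contact_force: [-0.3, -1.1, 0.2]
opening: 0.149
grasp_force: 89.0
clock: 7.75
eef_pos: [512.7, 447.0, 196.7]
tcp_rot: [3.141, 0.0, 2.575]
contact_force: [-2.0, -1.7, 4.1]
opening: 0.151
grasp_force: 89.5
```

In the tool's units: 0.3 mm / 800 = 0.0004.

```bash
echo '0,0,0,0,0,0.0004,0;0,0,0,0,0,0,0;0,0,0,0,0,0,0;0,0,0,0,0,0,0' | python3 steer.py; echo '0,-0.0048,0,0.0051,0,0,0;0,-0.0048,0,0.0051,0,0,0;0,-0.0048,0,0.0051,0,0,0;0,0,0,0,0,0,0' | python3 steer.py
```

```text
clock: 8.08
eef_pos: [512.8, 447.1, 196.6]
tcp_rot: [3.141, 0.0, 2.575]
contact_force: [-1.5, -2.4, 7.1]
opening: 0.155
grasp_force: 89.9
clock: 8.42
eef_pos: [501.7, 454.5, 196.0]
tcp_rot: [3.14, 0.092, 2.576]
contact_force: [-0.9, 0.7, 4.2]
opening: 0.149
grasp_force: 89.5
```

In the tool's units: 4.1 mm / 800 = 0.0051, 0.05 mm / 800 = 0.0001, -0.03 rad / 6.2832 = -0.0048.

```bash
echo '0,-0.0048,0,0.0051,0,0.0001,0;0,-0.0048,0,0.0051,0,0.0001,0;0,-0.0048,0,0.0051,0,0.0001,0;0,0,0,0,0,0,0' | python3 steer.py; echo '0,-0.0048,0,0.0051,0,0.0001,0;0,-0.0048,0,0.0051,0,0.0001,0;0,-0.0048,0,0.0051,0,0.0001,0;0,0,0,0,0,0,0;0,0,0,0,0,0,0' | python3 steer.py
```

```text
clock: 8.75
eef_pos: [491.7, 461.0, 194.3]
tcp_rot: [3.14, 0.182, 2.576]
contact_force: [1.7, -1.8, 5.3]
opening: 0.148
grasp_force: 89.6
clock: 9.17
eef_pos: [481.9, 467.3, 191.6]
tcp_rot: [3.14, 0.27, 2.576]
contact_force: [-1.1, -0.2, 4.8]
opening: 0.147
grasp_force: 89.7
```

Let the pointer settle, then look.

In the tool's units: 0.3 mm / 800 = 0.0004.

```bash
echo '0,0,0,0,0,0.0004,0;0,0,0,0,0,0,0;0,0,0,0,0,0,0;0,0,0,0,0,0,0;0,0,0,0,0,0,0' | python3 steer.py;echo '0,0,0,0,0,0,0;0,0,0,0,0,0,0;0,0,0,0,0,0,0;0,0,0,0,0,0,0;0,0,0,0,0,0,0' | python3 steer.py
cat > look.py <<'E'
from h import *
import sys
S=KP("scene");s,p,R=tool()
x=R[:,1];z=-R[:,2];y=np.cross(z,x);O=p-z*122.6;C=O+52*z
f=lambda a,rad,d:C-d*x+rad*(np.sin(a)*y-np.cos(a)*z)
u0,v0=(px(S,[C-7*x])[0]-[25,25]).astype(int)
c=lambda X:((px(S,[X])[0]-[u0,v0])*12).round(1)
lean=np.arcsin(y[2]*-1);print("lean",lean,"centre",c(C-7*x),"tip plumb",c(f(lean,32,10.5)))
for a in np.arange(.2,.5,.05): print(round(a,2),c(f(a,32,7)),c(f(a,40,7)))
I=np.mean([vision.grab_frame("scene").astype(float) for _ in range(6)],0).astype(np.uint8)
cv2.imwrite(sys.argv[1],cv2.resize(I[v0:v0+50,u0:u0+50,::-1],None,fx=12,fy=12,interpolation=cv2.INTER_CUBIC))
E
python3 look.py pics/s3.png
```

```text
clock: 9.58
eef_pos: [482.2, 467.2, 191.6]
tcp_rot: [3.14, 0.269, 2.574]
contact_force: [-3.3, 1.0, 6.7]
opening: 0.149
grasp_force: 90.0
clock: 10.0
eef_pos: [482.2, 467.2, 191.6]
tcp_rot: [3.14, 0.269, 2.574]
contact_force: [-2.6, 1.0, 7.0]
opening: 0.147
grasp_force: 90.0
lean 0.26921252578509824 centre [301.6 305.1] tip plumb [301.7 495.5]
0.2 [320.7 480.9] [325.3 523.6]
0.25 [309.7 480.3] [311.7 522.8]
0.3 [298.7 479.3] [298.  521.5]
0.35 [287.7 477.8] [284.3 519.7]
0.4 [276.7 476. ] [270.7 517.4]
0.45 [265.9 473.7] [257.2 514.6]
```

View pics/s3.png

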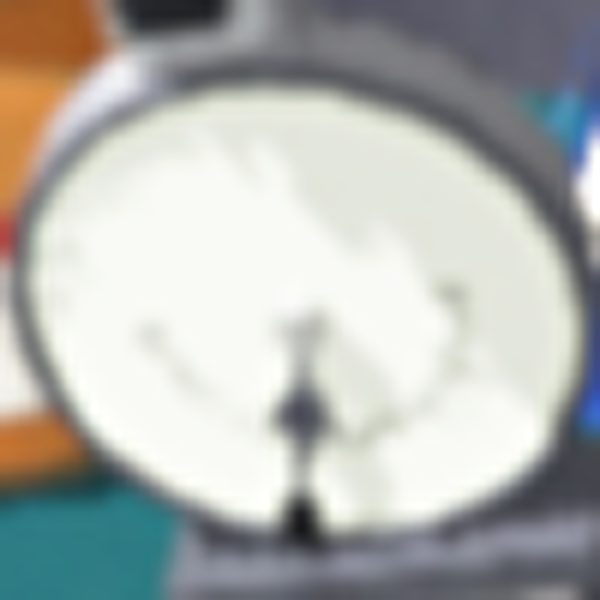

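The pointer hangs at x≈301, with its tip at about (301,495). The mark bar is centred at about (301.5,515), which puts it at 0.285 rad against a lean of 0.269. That is within 1 mm, so I trim by 0.015 and settle.

In the tool's units: 2 mm / 800 = 0.0025, 0.2 mm / 800 = 0.0003, -0.015 rad / 6.2832 = -0.0024.

```bash
echo '0,-0.0024,0,0.0025,0,0.0003,0;0,0,0,0,0,0.0003,0;0,0,0,0,0,0,0;0,0,0,0,0,0,0;0,0,0,0,0,0,0' | python3 steer.py;for i in 1 2 3;do echo '0,0,0,0,0,0,0;0,0,0,0,0,0,0;0,0,0,0,0,0,0;0,0,0,0,0,0,0;0,0,0,0,0,0,0' | python3 steer.py; done | tail -6;  python3 look.py pics/s4.png | head -1
```

```text
clock: 10.72
eef_pos: [480.7, 468.2, 191.0]
tcp_rot: [3.139, 0.284, 2.574]
contact_force: [-3.2, 0.7, 9.9]
opening: 0.15
grasp_force: 90.3
clock: 11.97
eef_pos: [480.7, 468.2, 191.0]
tcp_rot: [3.139, 0.284, 2.574]
contact_force: [-3.0, 0.0, 9.4]
opening: 0.147
grasp_force: 90.3
lean 0.28431435514143666 centre [308.1 306.3] tip plumb [308.4 496.5]
```

View pics/s4.png

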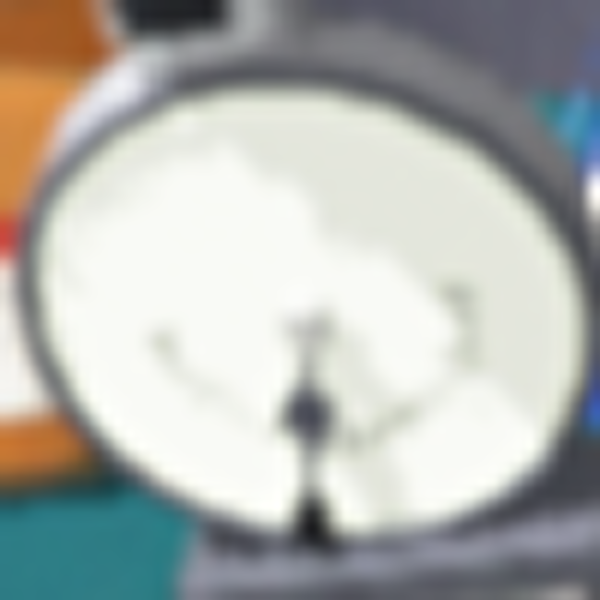

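The pointer (x≈309) points into the mark bar (x≈313), about 0.5 mm off and at rest, with about 12 N on the dome.

```bash
python3 -c "
from rig import r, vision, readout
print(r.sign_off())"
```

```text
the job is handed in; nothing more can be done
None
```

I handed the job in at about 12 s of the 48 s allowed: stud pressed home, and the gauge held at rest on the dome with its pointer about 0.5 mm from the mark and about 12 N on the dome; the hand-in gave no verdict.

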